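Pack the power-supply kit into its foam tray

ROBOT

A 6-joint arm with a two-finger parallel gripper is mounted at the origin on the work surface. World frame = base frame: x ahead of the robot, y to its left, z up, the work surface at z = 0. Lengths are in m, angles in degrees, forces in N, time in s.
With the tool pointing down it reaches from about 0.35 to 0.875 m from the base axis. Payload 4.2 kg.
Tool frame: the origin (TCP) lies midway between the tips of the shut fingers; the grasp point (between the pads) lies 19 mm behind it; z points along the fingers, y is the line along which they close (so a half turn about z gives the same grasp; the last joint's range is limited). The gripper opens to 87 mm and grips with 3 to 60 N. Pads are 19 mm wide; open, the fingers measure 117 mm over their backs; the gripper's body (75 mm by 190 mm) begins 51 mm behind the grasp point.
Start: joints at [-60.928, 22.042, 0.453, 0, -68.411, -14.817], TCP at [0.154, -0.606, 0.223] pointing down, gripper open.
Joint ranges: [-179.83, 179.83], [-69.29, 118.12], [-61.27, 80.66], [-181.25, 117.63], [-171.15, -9.14], [-177.46, 177.46]. Speed limits (degrees/s): [159.86, 159.86, 180, 180, 180, 180].

INTERFACE

Orientations are given as [roll, pitch, yaw] about the fixed x, y, z axes, in that order (R = Rz(yaw) Ry(pitch) Rx(roll)).
In Python, from workcell import env gives the robot as it stands. The module is installed in compiled form; this text tells all that it offers. Calls block until the motion is done:
- env.goto(position, orientation): joint-space move of the TCP to a pose.
- env.move_straight(position, rotation=None, rate=0.15, force_limit=None): straight line of the TCP; rotation=None keeps the orientation; rate is the mean speed in m/s. With force_limit (N) it stops when the force on the tool has changed by that much, and returns True; else False.
- env.set_joints(angles): joint-space move.
- env.gripper_to(opening, grasp_force=None): opening from 0.0 (shut) to 1.0 (fully open); grasp_force is the grip in N (None keeps the last); returns when the fingers have stopped.
- env.dwell(seconds).
- env.inverse_kinematics(position, orientation): joint angles nearest the present ones, or None.
- env.read_state(): the state.
- env.grab_frame(name): name is "side" or "top" or "wrist"; returns a dict with "image" (400x640x3 uint8, blue, green, red), "fx", "fy", "cx", "cy" (pixels), "position" and "orientation" of the camera in the world. Camera axes: x right, y up, looking along -z (the intrinsics and any distortion apply to the point x, -y, -z); pixel columns grow to the right and rows downward; lengths in m; the calibration is good to about 2 mm. A picture is of the moment at which its call begins. There is no depth.
A pose or a line that the arm cannot do raises env.Unreachable and nothing moves.
- env.close_job(): hands the job in; it is judged then, once.
Trained networks look in a picture, given as the dict that the camera call returned (one of the last four; its "shot" number tells which), for a name from the list of things; names that differ only in an ending like _2 or _b are one class to them, and where a whole thing is asked for, a point or a joint stands for the part that bears it (a point fixed in the world has none). Each returns a list of dicts, best first, with "score" (0 to 1); they miss things now and then, are a little off and sometimes report something else, mostly with a low value. They report only what shows in the picture. A call takes as long as a camera call. They do not tell look-alikes from the thing itself.
- env.search_frame(picture, thing): "xyz" ([x, y, z] in m, in world coordinates, good to about 4 mm: the middle of the surface that is visible of it).
- env.trace(picture, thing): "mask" (400x640 bool, what is visible of it).
The state is a dict: "clock": time; "joint_positions": joint angles; "qvel": joint speeds; "joint_torque": joint torques, N m; "position": TCP position; "tool_rot": TCP orientation; "force": force on the tool from outside, world axes, zero at the start; "wrist_torque": the same for the moment, N m; "opening": opening from 0.0 (shut) to 1.0 (fully open); "finger_force": force on a finger pad.
Only numpy, scipy, OpenCV 4.12 (cv2) and the standard library are available. Lean on these libraries where they do the work, as an engineer would, in place of code of your own. Each camera call takes 0.05 s, during which the arm holds its last target. There are 200 camera calls.

TASK

Pack the power-supply kit for the next class: put the transformer, the capacitor, the heat sink and the two aluminium angles each into the foam cut-out made for its shape, seated upright on the bottom of the recess, the two angles nested head to tail in the frame-shaped one. Leave the flux jar where it stands.

Things in the scene. Friction and masses are not known exactly. Their poses are not given: they have to be found in the camera images.
- transformer: Loose potted ring-core transformer: a flat round drum wrapped in dull yellow tape, black filled centre with a small brass insert, 60 mm diameter, 32 mm high, about 320 g, lying flat. Origin: centre of its underside, z up.
- capacitor: Loose large can capacitor with dark blue sleeve and aluminium top, standing upright: 35 mm diameter, 50 mm high, with two 5 mm high screw terminals on top, about 75 g. Origin: centre of its underside, z up along the can.
- heatsink: Loose finned aluminium heat sink, a block 70 mm (x) x 40 mm (y) x 32 mm high standing on its base plate, fins up and running along x, about 110 g. The outer fins are solid enough to grip across the 40 mm. Origin: centre of its underside, z up.
- angle_a: One of two identical loose aluminium angles, an L from above, bar 10 mm thick, 35 mm high, about 130 g. Origin: underside, centre of the 90 x 56 mm rectangle round the L; z up. Long leg along x, 90 mm, at y -28 to -18 mm; short leg at x -45 to -35, on up to y +28. Mass centre x -13, y -13. Grip across the long leg near x -10, y -23.
- angle_b: One of two identical loose aluminium angles, an L from above, bar 10 mm thick, 35 mm high, about 130 g. Origin: underside, centre of the 90 x 56 mm rectangle round the L; z up. Long leg along x, 90 mm, at y -28 to -18 mm; short leg at x -45 to -35, on up to y +28. Mass centre x -13, y -13. Grip across the long leg near x -10, y -23.
- nest_round_large: Black foam insert, 130 x 120 (its x, y) x 20 mm high, one of four in a fixed grey tray. Origin: centre of its underside, 4 mm above the bench; z up. Blue recess floor 10 mm above the origin, foam top 10 mm higher. Recess: centred round hole of 71 mm diameter.
- nest_round_small: Black foam insert, 130 x 120 (its x, y) x 20 mm high, one of four in a fixed grey tray. Origin: centre of its underside, 4 mm above the bench; z up. Blue recess floor 10 mm above the origin, foam top 10 mm higher. Recess: centred round hole of 46 mm diameter.
- nest_rectangle: Black foam insert, 130 x 120 (its x, y) x 20 mm high, one of four in a fixed grey tray. Origin: centre of its underside, 4 mm above the bench; z up. Blue recess floor 10 mm above the origin, foam top 10 mm higher. Recess: centred rectangle 80 mm along x by 50 mm along y.
- nest_frame: Black foam insert, 130 x 120 (its x, y) x 20 mm high, one of four in a fixed grey tray. Origin: centre of its underside, 4 mm above the bench; z up. Blue recess floor 10 mm above the origin, foam top 10 mm higher. Slot 20 mm wide, 100 (x) x 86 (y) mm outside, round an island. One angle goes parallel to it, origin at x 0, y -10 mm, the other half a turn round at x 0, y +10 (either angle).
- flux_jar: Bystander among the parts: small loose amber glass jar with a black cap, 48 mm diameter, 42 mm high. Origin: centre of its underside.
Not all that is in view belongs to the job. Leave any green or orange look-alike of the nest_round_large alone. What is shaped like the transformer but pink or red is not meant.

How it is judged:
By the outcome, as a careful person would: the job done as asked, in the order asked, and still so for the second after the job is handed in, with the robot touching nothing.
It also fails if it takes over 136 s, if anything falls off the work surface, if the arm or the gripper's body presses on something with over 40 N, if the wrist force passes 120 N, or if a joint passes its speed limit or range.

## Working session

There is one attempt and no reset: what is moved stays moved. The work goes in short steps, each a Python script; the robot and the scene stay as the last script left them, time stands still between calls to the robot, and variables do not carry over. Pictures are saved under pics/ and viewed, at most 14 in all, crops included, and the job is handed in when it is done.

```bash
mkdir -p pics
python3 - <<'E'
from workcell import env
import cv2
s=env.read_state();print(s['clock'],s['position'],s['tool_rot'],s['opening'],s['force'])
for n in ['top','side']:
    p=env.grab_frame(n);cv2.imwrite(f'pics/{n}0.png',p['image']);print(n,{k:v for k,v in p.items() if k!='image'})
    for t in ['transformer','capacitor','heatsink','angle_a','nest_round_large','nest_round_small','nest_rectangle','nest_frame','flux_jar']:
        print(t,[(d['score'].__round__(2),[round(float(x),3) for x in d['xyz']]) for d in env.search_frame(p,t)][:5])
E
```

```text
0.0 [ 0.15376023 -0.60516497  0.22148686] [ 1.79878081e+02 -4.45893028e-03 -1.65756068e+02] 0.995303766625348 [-0.34226743 -0.2516899   0.06426558]
top {'fx': 421.77995214523656, 'fy': 421.77995214523656, 'cx': 317.3990090751603, 'cy': 199.50365034966157, 'position': array([ 0.3839814 , -0.02963153,  1.13711412]), 'orientation': array([  7.47570242,   0.19994712, -88.92457544]), 'shot': 1}
transformer [(0.94, [0.575, -0.405, 0.031]), (0.66, [0.365, -0.466, 0.033]), (0.57, [0.482, -0.431, 0.033])]
capacitor [(0.6, [0.601, -0.286, 0.046])]
heatsink [(0.58, [0.375, 0.283, 0.024])]
angle_a [(0.82, [0.357, -0.308, 0.034]), (0.59, [0.474, 0.419, 0.043])]
nest_round_large [(0.91, [0.479, 0.051, 0.024]), (0.83, [0.197, 0.334, 0.018]), (0.55, [0.824, 0.173, 0.021])]
nest_round_small [(0.64, [0.61, 0.071, 0.023])]
nest_rectangle [(0.83, [0.627, -0.045, 0.024])]
nest_frame [(0.81, [0.495, -0.071, 0.022])]
flux_jar [(0.56, [0.59, 0.273, 0.044])]
side {'fx': 415.4955976235893, 'fy': 415.4955976235893, 'cx': 316.43940787095744, 'cy': 198.31240076954103, 'position': array([0.34241763, 0.79722819, 0.72934372]), 'orientation': array([  51.21201405,   -0.3445063 , -166.76723595]), 'shot': 2}
transformer [(0.62, [0.363, -0.45, 0.029]), (0.53, [0.57, -0.394, 0.028])]
capacitor [(0.56, [0.598, -0.281, 0.029]), (0.28, [0.478, 0.052, 0.026])]
heatsink [(0.77, [0.376, 0.295, 0.028])]
angle_a [(0.93, [0.469, 0.437, 0.029]), (0.56, [0.363, -0.301, 0.023])]
nest_round_large [(0.61, [0.828, 0.184, 0.02]), (0.57, [0.199, 0.342, 0.019]), (0.56, [0.478, 0.053, 0.027]), (0.26, [0.376, 0.294, 0.029]), (0.19, [0.627, -0.051, 0.023])]
nest_round_small [(0.88, [0.605, 0.077, 0.023])]
nest_rectangle [(0.83, [0.627, -0.051, 0.023]), (0.27, [0.48, 0.051, 0.026])]
nest_frame [(0.64, [0.478, 0.048, 0.028]), (0.6, [0.498, -0.067, 0.026])]
flux_jar [(0.58, [0.591, 0.286, 0.038]), (0.3, [0.473, 0.439, 0.029])]
```

View pics/top0.png

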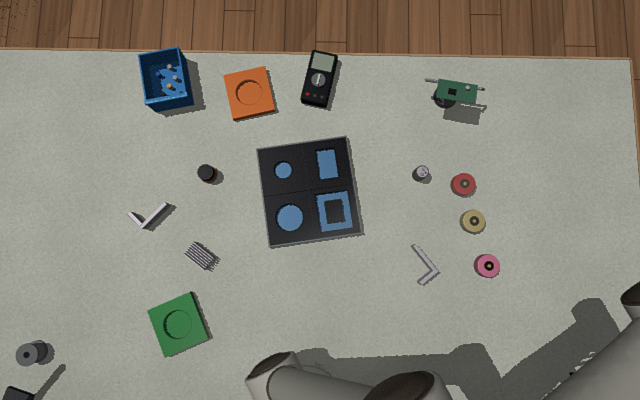

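View pics/side0.png

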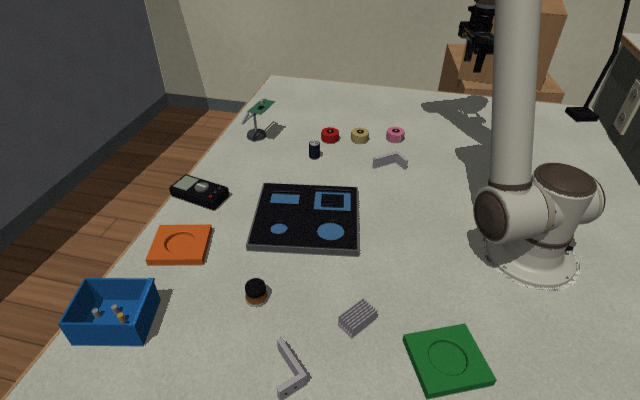

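```bash
cat > h.py <<'E'
from workcell import env
import numpy as np, cv2
from scipy.optimize import minimize
from scipy.spatial.transform import Rotation as Ro
def circ(r): a=np.linspace(0,2*np.pi,40,endpoint=False); return r*np.c_[np.cos(a),np.sin(a)]
def rect(a,b): return np.array([[-a,-b],[a,-b],[a,b],[-a,b]])/2
L=np.array([[-45,-28],[45,-28],[45,-18],[-35,-18],[-35,28],[-45,28]])/1e3
PARTS={'transformer':(circ(.03),.032),'capacitor':(circ(.0175),.050),'heatsink':(rect(.07,.04),.032),'angle_a':(L,.035),'angle_b':(L,.035)}
HOLES={'nest_round_large':[circ(.0355)],'nest_round_small':[circ(.023)],'nest_rectangle':[rect(.08,.05)],'nest_frame':[rect(.1,.086),rect(.06,.046)]}
def proj(p,X):
    c=(np.asarray(X)-p['position'])@Ro.from_euler('xyz',p['orientation'],degrees=True).as_matrix()
    return np.c_[p['fx']*c[:,0]/-c[:,2]+p['cx'], p['fy']*c[:,1]/c[:,2]+p['cy']]
def place(poly,q,z):
    c,s=np.cos(q[2]),np.sin(q[2])
    return np.c_[poly@np.array([[c,s],[-s,c]])+q[:2],np.full(len(poly),z)]
def fill(p,polys):   # anti-aliased, so that the fit is smooth
    m=np.zeros((400,640),np.uint8)
    for P in polys: cv2.fillPoly(m,[np.round(np.clip(P,-2000,3000)*16).astype(np.int32)],255,cv2.LINE_AA,4)
    return m/255.
def render(p,name,q):
    if name in PARTS:
        poly,h=PARTS[name]; b=proj(p,place(poly,q,0));t=proj(p,place(poly,q,h))
        n=len(b); return fill(p,[b,t]+[np.array([b[i],b[(i+1)%n],t[(i+1)%n],t[i]]) for i in range(n)])
    H=HOLES[name]; m=np.minimum(*[fill(p,[proj(p,place(H[0],q,z))]) for z in (.014,.024)])
    if len(H)>1: m=m*(1-np.maximum(*[fill(p,[proj(p,place(H[1],q,z))]) for z in (.014,.024)]))
    return m
def loss(q,name,obs): 
    r=0
    for p,m in obs:
        a=render(p,name,q); r+=1-np.minimum(a,m).sum()/np.maximum(a,m).sum()
    return r/len(obs)
def fit(name,obs,xy,yaws):
    best=None
    for y in yaws:
        v=loss((*xy,y),name,obs)
        best=min(best or (9,),(v,y))
    q=np.array([*xy,best[1]])
    for d in (.01,.003):
        S=np.vstack([q]+[q+np.eye(3)[i]*[d,d,d*20] for i in range(3)])
        r=minimize(loss,q,(name,obs),'Nelder-Mead',options=dict(initial_simplex=S,xatol=1e-4,fatol=1e-4,maxfev=150)); q=r.x
    return q,r.fun
def mask(p,name,xy,z=.02):
    c=proj(p,[[*xy,z]])[0]
    if name in HOLES:
        b=cv2.cvtColor(p['image'],cv2.COLOR_BGR2HSV); m=cv2.inRange(b,(98,80,60),(118,255,255))
        n,l,s,cc=cv2.connectedComponentsWithStats(m)
        k=min((i for i in range(1,n) if s[i,4]>100),key=lambda i:np.hypot(*(cc[i]-c))); return (l==k)*1.
    ms=[d['mask'] for d in env.trace(p,name)]
    ms=[(np.hypot(*(np.argwhere(m).mean(0)[::-1]-c)),i) for i,m in enumerate(ms) if m.sum()>30] and [m for m in ms if m.sum()>30]
    if not ms: return None
    m=min(ms,key=lambda m:np.hypot(*(np.argwhere(m).mean(0)[::-1]-c)))
    return m*1. if np.hypot(*(np.argwhere(m).mean(0)[::-1]-c))<60 else None
def overlay(p,items,fn):
    im=cv2.cvtColor(p['image'],cv2.COLOR_BGR2BGRA)[:,:,:3].copy()
    for n,q in items:
        c,_=cv2.findContours((render(p,n,q)>.5).astype(np.uint8),cv2.RETR_LIST,cv2.CHAIN_APPROX_NONE); cv2.drawContours(im,c,-1,(0,0,255),1)
    cv2.imwrite(fn,im)
YL=np.radians(np.arange(0,360,10))
E
cat > m1.py <<'E'
from h import *
import json
T,S=env.grab_frame('top'),env.grab_frame('side')
init={'transformer':(.482,-.431),'capacitor':(.60,-.284),'heatsink':(.375,.287),'angle_a':(.36,-.305),'angle_b':(.472,.428),'nest_round_large':(.479,.051),'nest_round_small':(.608,.074),'nest_rectangle':(.627,-.048),'nest_frame':(.497,-.069)}
out={}
for n,xy in init.items():
    obs=[(p,mask(p,n,xy)) for p in (T,S)]; obs=[o for o in obs if o[1] is not None]
    ys=[0] if 'round' in n or n in('transformer','capacitor') else np.radians(np.arange(-40,50,10)) if n in HOLES else YL
    rs=[fit(n,[o],xy,ys) for o in obs]
    q,v=fit(n,obs,xy,ys); out[n]=list(q)
    print(n,np.round(q[:2],4),round(np.degrees(q[2]),1),round(v,3),[(*np.round(r[0][:2],4),round(np.degrees(r[0][2]),1),round(r[1],2)) for r in rs])
json.dump(out,open('q.json','w'))
overlay(T,out.items(),'pics/ov.png'); overlay(S,out.items(),'pics/ovs.png')
E
python3 m1.py
```

```text
transformer [ 0.478  -0.4337] 9.3 0.154 [(np.float64(0.4828), np.float64(-0.4335), np.float64(7.2), np.float64(0.19)), (np.float64(0.4782), np.float64(-0.4336), np.float64(13.7), np.float64(0.1))]
capacitor [ 0.6032 -0.2958] 7.6 0.21 [(np.float64(0.6064), np.float64(-0.2955), np.float64(7.1), np.float64(0.25)), (np.float64(0.6032), np.float64(-0.2964), np.float64(4.8), np.float64(0.16))]
heatsink [0.3748 0.286 ] 55.1 0.105 [(np.float64(0.3778), np.float64(0.2861), np.float64(53.7), np.float64(0.09)), (np.float64(0.3738), np.float64(0.2872), np.float64(57.2), np.float64(0.1))]
angle_a [ 0.3649 -0.2881] 39.7 0.219 [(np.float64(0.3642), np.float64(-0.3053), np.float64(323.5), np.float64(0.73)), (np.float64(0.3634), np.float64(-0.2863), np.float64(37.1), np.float64(0.16))]
angle_b [0.4746 0.4237] 241.9 0.725 [(np.float64(0.4752), np.float64(0.4249), np.float64(238.3), np.float64(0.77)), (np.float64(0.4786), np.float64(0.4343), np.float64(240.6), np.float64(0.67))]
nest_round_large [0.4794 0.0529] 7.1 0.096 [(np.float64(0.4812), np.float64(0.0502), np.float64(2.8), np.float64(0.08)), (np.float64(0.478), np.float64(0.0532), np.float64(4.2), np.float64(0.07))]
nest_round_small [0.6068 0.0745] 12.8 0.156 [(np.float64(0.6091), np.float64(0.0714), np.float64(10.3), np.float64(0.1)), (np.float64(0.6056), np.float64(0.0751), np.float64(10.0), np.float64(0.11))]
nest_rectangle [ 0.6272 -0.0458] 7.6 0.115 [(np.float64(0.6288), np.float64(-0.0468), np.float64(9.5), np.float64(0.09)), (np.float64(0.6256), np.float64(-0.044), np.float64(10.7), np.float64(0.11))]
nest_frame [ 0.4986 -0.0674] 8.8 0.233 [(np.float64(0.5013), np.float64(-0.0669), np.float64(8.6), np.float64(0.17)), (np.float64(0.4979), np.float64(-0.0673), np.float64(9.3), np.float64(0.26))]
```

```bash
cat >> h.py <<'E'
COM=np.array([-.013,-.013])
def back(p,uv,z):
    d=Ro.from_euler('xyz',p['orientation'],degrees=True).apply([(uv[0]-p['cx'])/p['fx'],-(uv[1]-p['cy'])/p['fy'],-1])
    return (p['position']+d*(z-p['position'][2])/d[2])[:2]
def fitpart(p,name,xy):
    m=mask(p,name,xy)
    if m is None: return None
    c=back(p,np.argwhere(m>0).mean(0)[::-1],PARTS.get(name,(0,.03))[1]*.7)
    if 'angle' not in name: return fit(name,[(p,m)],c,[0] if name in('transformer','capacitor') else YL[:18])
    rs=[]
    for y in YL:
        R=np.array([[np.cos(y),-np.sin(y)],[np.sin(y),np.cos(y)]]); x=c-R@COM
        rs.append((loss((*x,y),name,[(p,m)]),*x,y))
    rs.sort(); return min((fit(name,[(p,m)],r[1:3],[r[3]]) for r in rs[:3]),key=lambda r:r[1])
E
python3 - <<'E'
from h import *
import json
q=json.load(open('q.json'))
env.goto([.45,-.36,.36],[180,0,-165]); print(env.read_state()['clock'])
p=env.grab_frame('wrist');print({k:v for k,v in p.items() if k!='image'})
it=[]
for n in('transformer','angle_a'):
    r=fitpart(p,n,q[n][:2]);print(n,r,proj(p,[[*q[n][:2],.02]]))
    if r: it.append((n,r[0]))
overlay(p,it,'pics/w1.png')
T=env.grab_frame('top');S=env.grab_frame('side')
for P in(T,S):
  for n in('angle_a','angle_b'): print(n,fitpart(P,n,q[n][:2]))
E
```

```text
3.1083
{'fx': 296.35310434132765, 'fy': 296.35310434132765, 'cx': 321.3790833341694, 'cy': 201.26031472473173, 'position': array([ 0.38266611, -0.37966242,  0.52093965]), 'orientation': array([-1.47864771e+01, -3.17340511e-02,  1.04936487e+02]), 'shot': 5}
transformer (array([ 0.47963024, -0.4331331 , -0.05565033]), np.float64(0.13170358952062844)) [[276.07507452 170.53503819]]
angle_a (array([ 0.36549362, -0.28892067,  0.67154606]), np.float64(0.1747372711398889)) [[377.92518319 127.06694715]]
angle_a None
angle_b (array([0.49567178, 0.42597364, 5.52091512]), np.float64(0.17797267612304735))
angle_a (array([ 0.36166767, -0.28323883,  0.79710606]), np.float64(0.1730513674470492))
angle_b (array([0.49135028, 0.42751274, 5.50893371]), np.float64(0.20391922496225467))
```

View pics/w1.png

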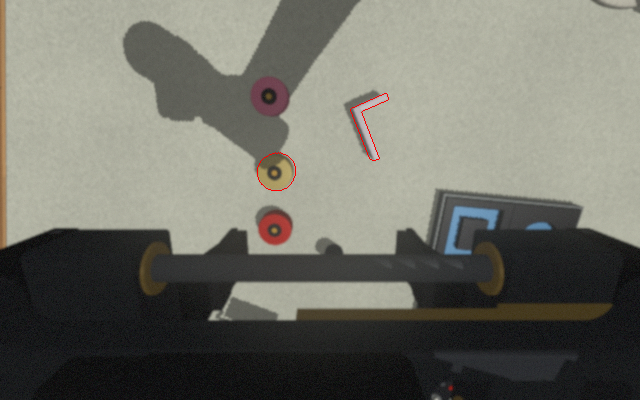

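Run:
```python
from h import *
import json
q=json.load(open('q.json'))
p=env.grab_frame('wrist')
for n in('transformer','angle_a'): q[n]=list(fitpart(p,n,q[n][:2])[0])
env.goto([.53,-.29,.36],[180,0,98]); s=env.read_state();print(s['clock'],s['joint_positions'])
p=env.grab_frame('wrist'); it=[]
for n in HOLES:
    r=fit(n,[(p,mask(p,n,q[n][:2]))],q[n][:2],np.radians([0,9,18]));print(n,np.round(r[0],4),round(r[1],3)); it.append((n,r[0]));q[n+'_w']=list(r[0])
overlay(p,it,'pics/w2.png'); json.dump(q,open('q.json','w'))
```

```text
5.3333 [-1.33558340e+01  1.66924554e+01  1.19029382e+01  1.73404148e-03
 -8.52118144e+01 -1.58621433e+02]
nest_round_large [0.4794 0.0529 0.    ] 1.0
nest_round_small [0.6068 0.0745 0.    ] 1.0
nest_rectangle [ 0.628  -0.0474  0.1637] 0.023
nest_frame [ 0.4999 -0.0681  0.1659] 0.092
```

View pics/w2.png

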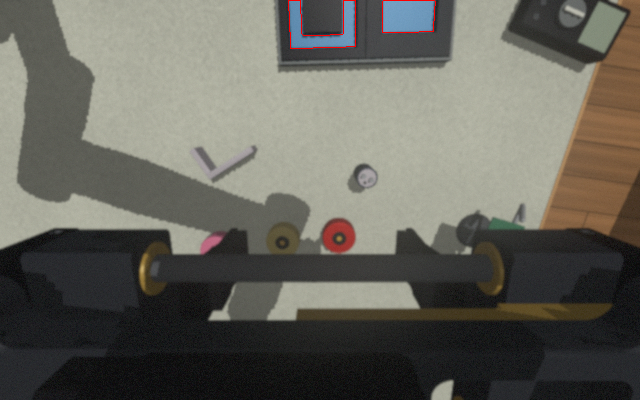

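```bash
cat >> h.py <<'E'
import json
D={'transformer':(.4803,.0512),'capacitor':(.6082,.0718),'heatsink':(.628,-.047),'frame':(.4995,-.0675)}
TY=9.4
def rot(v,d): a=np.radians(d); return np.array([[np.cos(a),-np.sin(a)],[np.sin(a),np.cos(a)]])@np.asarray(v)
def say(t): s=env.read_state(); print(t,'t=%.1f'%s['clock'],np.round(s['position'],4),np.round(s['tool_rot'],1),'w=%.1fmm'%(s['opening']*87),'F',np.round(s['force'],1),'ff',np.round(s['finger_force'],1),flush=True)
def pick(xy,yaw,zt,w,f,hover=.12):
    env.gripper_to(min(1,(w+.03)/.087))
    env.goto([*xy,hover],[180,0,yaw])
    if env.move_straight([*xy,zt],rate=.12,force_limit=8): say('CONTACT')
    env.gripper_to(0,f); say('gripped')
    env.move_straight([*xy,hover],rate=.15); say('lifted')
def put(xy,yaw,zt,w,hover=.12):
    env.goto([*xy,hover],[180,0,yaw])
    env.move_straight([*xy,zt+.014+.008],rate=.12)
    hit=env.move_straight([*xy,zt+.014],rate=.03,force_limit=5); say('down hit=%s'%hit)
    env.gripper_to(min(1,(w+.022)/.087)); env.move_straight([*xy,hover],rate=.2); say('released')
E
python3 - <<'E'
from h import *
q=json.load(open('q.json'))
p=env.grab_frame('wrist'); r=fitpart(p,'capacitor',q['capacitor'][:2]); print(r); overlay(p,[('capacitor',r[0])],'pics/w3.png')
q['capacitor']=list(r[0]); json.dump(q,open('q.json','w'))
xy=q['transformer'][:2]
pick(xy,-164,.014,.06,30)
put(D['transformer'],-164,.014,.06)
p=env.grab_frame('top'); cv2.imwrite('pics/t1.png',cv2.resize(p['image'][110:270,200:460],None,fx=3,fy=3))
E
```

```text
NoneTraceback (most recent call last):
  File "<stdin>", line 3, in <module>
TypeError: 'NoneType' object is not subscriptable
```

Run:
```python
from h import *
q=json.load(open('q.json'))
xy=q['transformer'][:2]
pick(xy,-164,.014,.06,30)
put(D['transformer'],-164,.014,.06)
p=env.grab_frame('top'); cv2.imwrite('pics/t1.png',cv2.resize(p['image'][110:270,200:460],None,fx=3,fy=3))
```

```text
gripped t=9.1 [ 0.4791 -0.4343  0.0142] [ 180.   -0. -164.] w=59.3mm F [-1.3  0.   1.6] ff 30.0
lifted t=9.9 [ 0.4782 -0.4337  0.1184] [ 1.798e+02 -1.000e-01 -1.640e+02] w=58.8mm F [ 0.   0.2 -3.8] ff 30.0
down hit=True t=12.9 [0.4807 0.0514 0.0281] [ 1.80e+02  1.00e-01 -1.64e+02] w=59.1mm F [0.5 0.3 4.2] ff 30.0
released t=14.2 [0.4795 0.051  0.1193] [ 180.    -0.2 -164.1] w=82.0mm F [ 0.4 -0.2 -0.3] ff 0.0
```

View pics/t1.png

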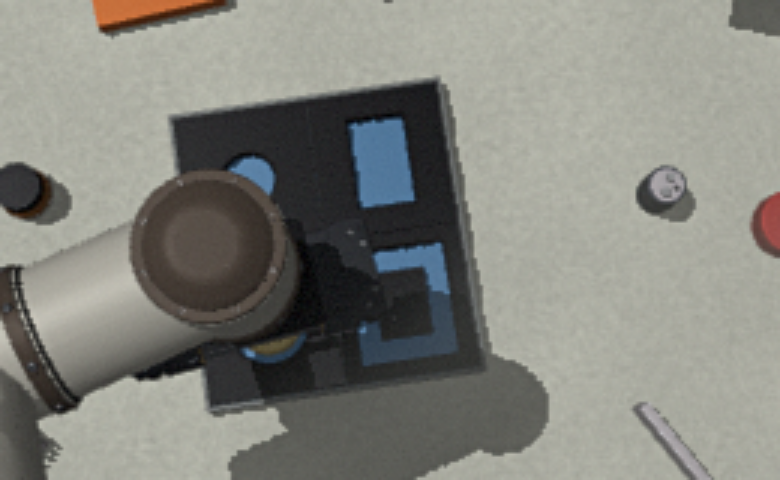

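Run:
```python
from h import *
q=json.load(open('q.json'))
env.goto([.6,-.12,.3],[180,0,-90])
p=env.grab_frame('wrist'); r=fitpart(p,'capacitor',q['capacitor'][:2]); print(r)
if r and r[1]<.25 and np.hypot(*(r[0][:2]-q['capacitor'][:2]))<.012: xy=r[0][:2]
else: xy=np.array([.604,-.296]); print('default')
overlay(p,[('capacitor',[*xy,0])],'pics/w3.png')
pick(xy,-90,.018,.035,15)
put(D['capacitor'],-90,.018,.035)
env.goto([.50,.12,.3],[180,0,110])
p=env.grab_frame('wrist'); r=fitpart(p,'heatsink',q['heatsink'][:2]); print(r)
if r: overlay(p,[('heatsink',r[0])],'pics/w4.png')
```

```text
(array([ 0.60565899, -0.2945161 ,  0.17781866]), np.float64(0.18613162248315385))
gripped t=19.1 [ 0.6056 -0.2946  0.0182] [180.  -0. -90.] w=34.2mm F [-1.2  0.6  1.7] ff 15.0
lifted t=19.9 [ 0.6048 -0.2942  0.1188] [ 1.799e+02  1.000e-01 -9.000e+01] w=34.5mm F [-0.   0.5 -1.2] ff 15.0
down hit=False t=22.5 [0.6083 0.0719 0.0322] [-180.    0.  -90.] w=34.7mm F [ 1.1  0.6 -0.1] ff 15.0
released t=23.8 [0.6075 0.0717 0.1195] [179.9   0.  -90. ] w=57.0mm F [ 0.4 -0.1 -0.4] ff 0.0
(array([0.37513051, 0.28365464, 0.94958264]), np.float64(0.04620482768243339))
```

```bash
python3 -c "
import cv2
a=cv2.imread('pics/w3.png')[:300];b=cv2.imread('pics/w4.png')
b=a*0 if b is None else b[:300]
cv2.imwrite('pics/c1.png',cv2.vconcat([a,b]))"
```

```text
(no output)
```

View pics/c1.png

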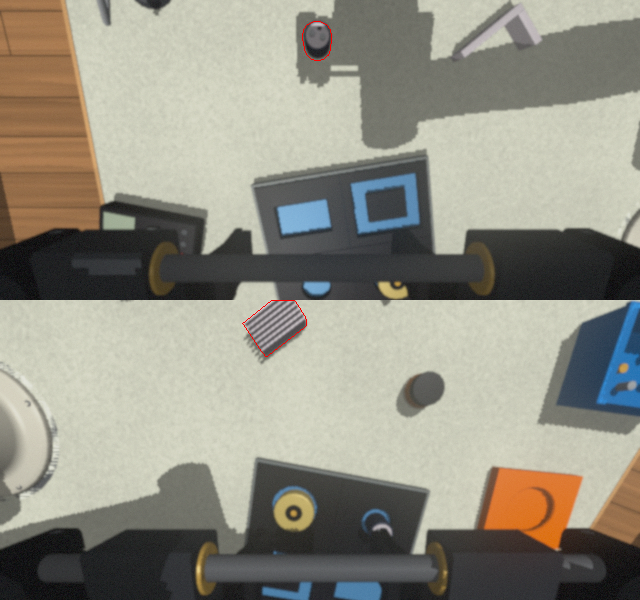

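```bash
cat >> h.py <<'E'
G=np.array([-.010,-.023])
def angle(q,toolyaw,nest_turn):
    oy=np.degrees(q[2]); xy=q[:2]+rot(G,oy)
    pick(xy,toolyaw,.016,.010,25)
    ty=TY+nest_turn; o=np.array(D['frame'])+rot([0,-.010],ty)
    d=(ty-oy+180)%360-180
    put(o+rot(G,ty),toolyaw+d,.016,.012)
E
python3 - <<'E'
from h import *
pick([.3751,.2840],54.4,.014,.04,20)
put(D['heatsink'],TY,.014,.04)
env.goto([.49,.33,.34],[180,0,90])
p=env.grab_frame('wrist'); r=fitpart(p,'angle_b',(.49,.427)); print(r,r and np.degrees(r[0][2]))
if r: overlay(p,[('angle_b',r[0])],'pics/w5.png')
else: cv2.imwrite('pics/w5.png',p['image'])
say('')
E
```

```text
gripped t=30.2 [0.3751 0.2841 0.0142] [-180.    -0.    54.4] w=39.6mm F [-1.5  0.5  1.8] ff 20.0
lifted t=31.1 [0.3745 0.2833 0.1191] [-1.80e+02  1.00e-01  5.44e+01] w=39.5mm F [ 0.   0.4 -0.2] ff 20.0
down hit=False t=33.9 [ 0.6283 -0.047   0.0282] [180.   -0.    9.4] w=39.7mm F [ 0.3  0.2 -0.4] ff 20.0
released t=35.2 [ 0.6271 -0.0469  0.1192] [-1.8e+02  1.0e-01  9.4e+00] w=62.1mm F [-0.7  0.4 -0.6] ff 0.0
(array([0.49452265, 0.42386202, 5.53455974]), np.float64(0.16528401782218816)) 317.1069145293398
 t=37.0 [0.4904 0.3292 0.3391] [-1.799e+02  1.000e-01  8.990e+01] w=62.1mm F [1.9 0.2 0.9] ff 0.0
```

View pics/w5.png

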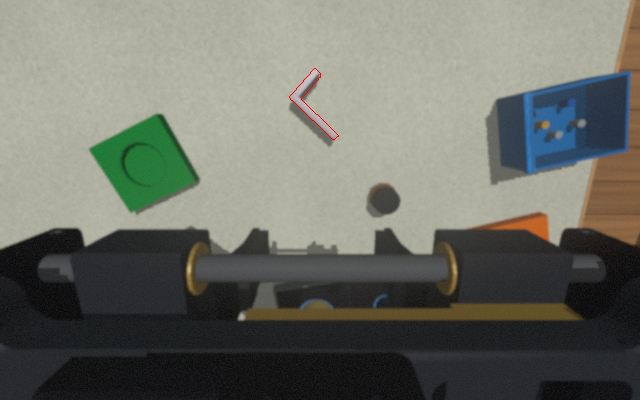

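Run:
```python
from h import *
q=np.array([.4945,.4239,5.5346])
angle(q,np.degrees(q[2])-360,180)
env.goto([.39,-.18,.34],[180,0,-90])
p=env.grab_frame('wrist'); r=fitpart(p,'angle_a',(.365,-.289)); print(r,r and np.degrees(r[0][2]))
if r: overlay(p,[('angle_a',r[0])],'pics/w6.png')
else: cv2.imwrite('pics/w6.png',p['image'])
say('')
```

```text
gripped t=41.4 [0.4716 0.414  0.0162] [-180.    -0.   -42.9] w=9.6mm F [ 0.1 -0.   0.5] ff 25.0
lifted t=42.3 [0.4708 0.4131 0.1188] [179.9   0.  -42.9] w=9.9mm F [-0.2  0.7 -1.7] ff 25.0
down hit=True t=45.1 [ 0.5044 -0.0331  0.0301] [ 1.800e+02  1.000e-01 -1.706e+02] w=9.8mm F [0.2 0.5 4.6] ff 25.0
released t=46.4 [ 0.5032 -0.0333  0.1193] [ 1.800e+02 -1.000e-01 -1.707e+02] w=33.6mm F [-0.5  0.5 -0.2] ff 0.0
(array([ 0.36492011, -0.28695514,  0.70191317]), np.float64(0.24209042313641793)) 40.21666216045185
 t=48.0 [ 0.3901 -0.1798  0.339 ] [179.9   0.  -90. ] w=33.9mm F [ 0.8 -0.4  0.4] ff 0.0
```

View pics/w6.png

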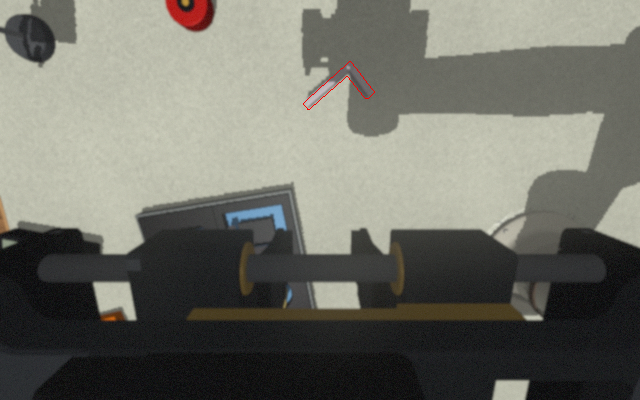

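Run:
```python
from h import *
q=np.array([.3652,-.2880,np.radians(39.4)])
angle(q,-140.6,0)
env.goto([.40,.20,.36],[180,0,-70])
p=env.grab_frame('wrist');cv2.imwrite('pics/a.png',p['image'])
p=env.grab_frame('top');c=cv2.resize(p['image'][125:255,245:375],None,fx=4,fy=4,interpolation=cv2.INTER_CUBIC);cv2.imwrite('pics/b.png',c)
say('')
```

```text
gripped t=51.1 [ 0.372  -0.3121  0.0161] [ 180.    -0.  -140.6] w=10.1mm F [0.1 0.3 0.4] ff 25.0
lifted t=52.0 [ 0.3713 -0.3117  0.1191] [ 179.9   -0.  -140.6] w=9.7mm F [-0.2  0.2 -1.2] ff 25.0
down hit=True t=54.1 [ 0.4954 -0.1016  0.0301] [-1.800e+02  1.000e-01 -1.706e+02] w=9.9mm F [-0.4 -0.2  4.2] ff 25.0
released t=55.5 [ 0.4942 -0.1016  0.1193] [ 1.799e+02 -1.000e-01 -1.707e+02] w=34.0mm F [-0.8  0.4 -0.6] ff 0.0
 t=57.0 [0.4001 0.1994 0.3589] [ 1.799e+02 -1.000e-01 -7.010e+01] w=34.0mm F [-0.1 -0.4 -0.3] ff 0.0
```

View pics/a.png

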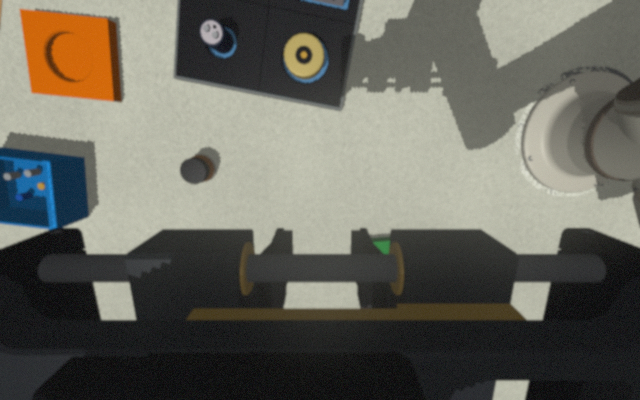

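View pics/b.png

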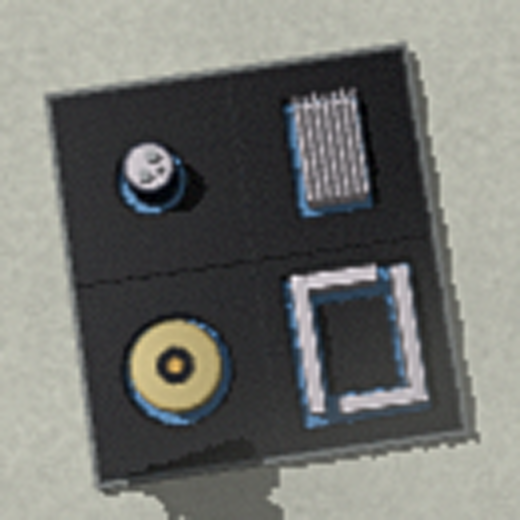

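The top view shows all five parts in their recesses, with the angles nested head to tail in the frame at about (355,345). The flux jar was never touched. I'm handing in.

```bash
python3 -c "
from workcell import env
print(env.close_job())"
```

```text
the job is handed in; nothing more can be done
None
```

All five parts were placed in their matching foam cut-outs, with the two angles nested head to tail and the flux jar left alone; I handed the job in at about 57 s of the 136 s allowed, and the result was not reported back.

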